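# Close and clamp a pocket meter's case

### The arm

A 6-joint arm with a two-finger parallel gripper is mounted at the origin on the work surface. World frame = base frame: x ahead of the robot, y to its left, z up, the work surface at z = 0. Lengths are in m, angles in rad, forces in N, time in s.
With the tool pointing down it reaches from about 0.35 to 0.775 m from the base axis. Payload 7.3 kg.
Tool frame: the origin (TCP) lies at the very end of the fingers, on their centre line; the grasp point (between the pads) lies 19 mm behind it; z points along the fingers, y is the line along which they close (so a half turn about z gives the same grasp; the last joint's range is limited). The gripper opens to 92 mm and grips with 3 to 60 N. Pads are 19 mm wide; open, the fingers measure 130 mm over their backs; the gripper's body (75 mm by 190 mm) begins 47 mm behind the grasp point.
Start: joints at [0.959, 0.342, 1.524, -0, 1.275, -0.146], TCP at [0.236, 0.469, 0.227] pointing down, gripper open.
Joint ranges: [-2.53, 2.53], [-0.77, 2.02], [0.04, 2.7], [-1, 4.14], [0.28, 2.66], [-3.11, 3.11]. Speed limits (rad/s): [2.57, 2.57, 3.14, 3.14, 3.14, 3.14].

### API

Orientations are given as [roll, pitch, yaw] about the fixed x, y, z axes, in that order (R = Rz(yaw) Ry(pitch) Rx(roll)).
In Python, from cell import robot gives the robot as it stands.
- The arm moves only by the tool apply_moves, never from a script. Its argument "motion" is text: rows parted by semicolons, each of 7 numbers parted by spaces: the opening in per cent of the stroke, from 0 (shut) to 100 (fully open), then the shift along the tool's x, y, z in cm, then the turn, a rotation vector about the tool's x, y, z in rad. A call has 1 to 20 rows; each row shifts and turns the commanded pose from where the row before left it, along the tool's axes as they then stand; what a row does not reach is not made up. A row lasts 1/8 s, in which the tool goes at most 62.5 mm and 10.7 degrees, less where a joint would pass 70% of its speed; a pose out of reach is approached as far as the arm can. A call with a gripper value outside its range is refused whole. The fingers move at their own pace and stop on an object; "force" is the grip in N (left out, the last holds). Time passes only in rows, so rows that do not move let the fingers close. It gives the time, the measured TCP pose, the force, the opening and the grip force at its end, in the units of the state.
- robot.observe(): the state, without advancing time (a new reading comes with each control period).
- robot.read_camera(name): name is "scene" or "top" or "wrist"; returns a dict with "img" (400x640x3 uint8, red, green, blue), "fovy" (degrees; the focal length in pixels is half the picture's height over the tangent of half this angle, whatever the lens; pixels are square), "cx", "cy" (the principal point, pixels), "R" (3x3) and "t" (3): a world point X has camera coordinates R X + t; the wrist camera has in their place "hand_eye" (4x4, takes a point from camera to tool coordinates, whose origin is the TCP and whose axes are the flange's). Camera axes: x right, y down, z forward; pixel columns grow to the right and rows downward; lengths in m; the calibration is good to about 2 mm. The wrist camera is an equidistant fisheye: a pixel r from the principal point sees the ray r / f radians off the axis. A picture is of the moment at which its call begins: read the wrist's pose just before it. There is no depth.
- robot.hand_in(): hands the job in; it is judged then, once.
Trained networks look in a picture, given as the dict that the camera call returned (one of the last four; its "shot" number tells which), for a name from the list of things; names that differ only in an ending like _2 or _b are one class to them, and where a whole thing is asked for, a point or a joint stands for the part that bears it (a point fixed in the world has none). Each returns a list of dicts, best first, with "score" (0 to 1); they miss things now and then, are a little off and sometimes report something else, mostly with a low value. They report only what shows in the picture. A call takes as long as a camera call. They do not tell look-alikes from the thing itself.
- robot.search_frame(target, picture): "centre" ([x, y, z] in m, in world coordinates, good to about 4 mm: the middle of the surface that is visible of it).
- robot.trace(target, picture): "pixels" (400x640 bool, what is visible of it).
The state is a dict: "time": time; "qpos": joint angles; "qvel": joint speeds; "joint_efforts": joint torques, N m; "tool_pos": TCP position; "tool_rot": TCP orientation; "contact_force": force on the tool from outside, world axes, zero at the start; "torque": the same for the moment, N m; "opening": finger opening in m; "grip_force": force on a finger pad.
Only numpy, scipy, OpenCV 4.12 (cv2) and the standard library are available. Lean on these libraries where they do the work, as an engineer would, in place of code of your own. Each camera call takes 0.05 s, during which the arm holds its last target. There are 200 camera calls.

### The job

Pull the black test plug straight up out of its socket in the pocket meter's back half, which stands in the aluminium nest, and put the plug in the empty white tray next to the work. Then fit the front half of the case onto the back half's two steel dowels, in the one way round in which its two holes match them, and press it down against the sprung contacts until the halves meet fully, flush all round. Finish while still holding it pressed shut (it springs open if let go), and leave the other things on the table where they are.

Things in the scene. Friction and masses are not known exactly. Their poses are not given: they have to be found in the camera images.
- back_half: Fixed grey open back half of a pocket meter, 120 (x) x 60 (y) mm, rim 38 mm above the table, in an aluminium nest (160 x 100 mm, low walls up to 23 mm high). Origin: centre of the nest's underside; z up. Two steel dowels, 8 mm diameter, rise 20 mm above the rim (top 5 mm tapers to 3 mm) at (x,y) = (-47,-13) and (+47,0) mm.
- parting (a point): Centre of the back half's parting plane (38 mm above the table), axes as back_half. The closed front half has its origin here, with the same axes.
- contacts (a joint): Travel (m) of the sprung contact carrier in the back half, two brass strips (12 x 36 mm) at x = -27 and +27 mm: 0 when free, 5 mm proud of the parting plane; 0.005 when the halves meet. It pushes up with about 6 N at 0 and 12 N at 0.005, and lifts the front half by 5 mm when let go.
- socket (a point): Mouth of the plug's socket at the centre of the back half, 32 mm above the table; the socket is 16 mm deep. A sprung detent slide in its side holds the plug: pulling straight up takes about 5 to 15 N over the first 10 mm.
- plug: Loose black test plug, 35 g, upright in the socket at the start, its axes then those of the back half. Origin: centre of the foot of its metal blade; z towards its head. Blade 16 x 8 mm, z 0 to 16 mm; head 26 (x) x 14 (y) mm, z 17 to 59 mm. In the socket its head stands 33 to 75 mm above the table; grip it across y, above the rim.
- plug_mid (a point): Point in the plug's middle, 30 mm from the blade's foot along the plug's z.
- front_half: Loose grey front half with a window (+x end) and a flat dial, right way up on the table: 120 (x) x 60 (y) x 30 (z) mm, about 180 g. Origin: centre of its flat underside. Two through holes, 10 mm diameter, at (x,y) = (-47,-13) and (+47,0) mm, as the dowels. Grip it across its 60 mm width at the middle. At the start its x is within 0.85 rad of the back half's.
- tray: Fixed, empty white open tray, 120 (x) x 100 (y) x 25 mm high, walls and floor 3 to 5 mm. Origin: centre of its underside on the table. It lies on one side of the nest (left or right), the front half on the other. Three white bins with small parts at the table's far edge are not it.
- battery: small rectangular block battery, 48 x 26 x 17 mm; a bystander, origin at its underside or middle, not to be moved.
- tape: roll of black tape lying flat, 68 mm across, 19 mm high; a bystander, origin at its underside or middle, not to be moved.
- spool: solder spool standing on end, 52 mm across, 44 mm high; a bystander, origin at its underside or middle, not to be moved.
- flux: small brown bottle with black cap, 38 mm across, 85 mm high; a bystander, origin at its underside or middle, not to be moved.
- screwdriver: screwdriver 170 mm long lying on the table; a bystander, origin at its underside or middle, not to be moved.
- pliers: pliers with green handles lying flat, about 130 mm long; a bystander, origin at its underside or middle, not to be moved.
Mind the look-alikes: they are no part of the job. What is shaped like the front_half but pink is not meant.

How it is judged:
On the way, in this order (a step that is already met when the one before it is completed fails the run):
1. the plug is pulled clear of its socket, upwards (z of plug in the frame of parting above 0.004 m and contact force between plug and back_half below 0.1 N), for 0.1 s.
2. the plug is put down and at rest in the tray (x of plug_mid in the frame of tray between -0.057 and 0.057 m and y of plug_mid in the frame of tray between -0.047 and 0.047 m and z of plug_mid in the frame of tray below 0.035 m and contact force between plug and the fingers below 0.1 N and linear speed of plug below 0.05 m/s), for 0.2 s.
3. the front half sits over both dowels (horizontal distance between front_half and parting below 0.003 m and angle between the x axis of front_half and the x axis of parting, either way round below 0.06 rad and angle between front_half's own z axis and vertical below 0.06 rad and z of front_half in the frame of parting below 0.012 m), for 0.1 s.
At the end, for the whole second after the job is handed in: The front half is on both dowels (within 3 mm and 0.06 rad of the back half, level within 0.06 rad), the gap between the halves is under 1.6 mm with the contacts pressed in, and the robot itself keeps it so, touching it with more than 3 N; the plug lies at rest and released inside the tray (all of step 2 and horizontal distance between front_half and parting below 0.003 m and angle between the x axis of front_half and the x axis of parting, either way round below 0.06 rad and angle between front_half's own z axis and vertical below 0.06 rad and z of front_half in the frame of parting between -0.003 and 0.0016 m and value of joint contacts above 0.003 m and (contact force between front_half and the fingers above 3 N or contact force between front_half and the arm above 3 N)); the arm keeps its last pose, push and grip.
It fails at once if a bystander is moved by more than 30 mm (distance of any of battery, tape, spool, flux, screwdriver, pliers from where it was at the start of the episode above 0.03 m).
It also fails if it takes over 58 s, if anything falls off the work surface, if the arm or the gripper's body presses on something with over 40 N, if the wrist force passes 120 N, or if a joint passes its speed limit or range.

## Working session

There is one attempt and no reset: what is moved stays moved. The work goes in short steps, Python scripts to look and compute and a tool call to move; the robot and the scene stay as the last step left them, time stands still between calls to the robot, and variables do not carry over. Pictures are saved under pics/ and viewed, at most 10 in all, crops included, and the job is handed in when it is done.

Besides the shell and the picture viewer there is one more tool, called after "Request:" as name(argument=value, ...) on one line, values as JSON. apply_moves: Moves the arm, as the interface text tells. Its arguments: {"type":"object","properties":{"motion":{"type":"string"},"force":{"type":"number"}},"required":["motion"]}

```bash
mkdir -p pics; cat > h.py <<'E'
import numpy as np, cv2
from cell import robot
def save(p,n,crop=None,s=1):
    im=p["img"][:,:,::-1]
    if crop: im=im[crop[1]:crop[3],crop[0]:crop[2]]
    cv2.imwrite("pics/"+n,cv2.resize(im,None,fx=s,fy=s,interpolation=cv2.INTER_CUBIC))
def K(p):
    f=200/np.tan(np.radians(p["fovy"])/2); return f,p["cx"],p["cy"]
def ray(p,uv,z):
    f,cx,cy=K(p);R=np.array(p["R"]);t=np.array(p["t"])
    uv=np.atleast_2d(uv).astype(float)
    d=np.c_[(uv[:,0]-cx)/f,(uv[:,1]-cy)/f,np.ones(len(uv))]@R
    c=-R.T@t
    return c+d*((z-c[2])/d[:,2])[:,None]
def proj(p,X):
    f,cx,cy=K(p);c=np.atleast_2d(X)@np.array(p["R"]).T+np.array(p["t"])
    return np.c_[f*c[:,0]/c[:,2]+cx,f*c[:,1]/c[:,2]+cy]
E
python3 - <<'E'
from h import *
t=robot.read_camera("top");s=robot.read_camera("scene")
save(t,"top.png",s=1.25);save(s,"scene.png",s=1.25)
for n in ["back_half","plug","front_half","tray","battery","tape","spool","flux","screwdriver","pliers"]:
    for nm,p in (("top",t),("scene",s)):
        print(n,nm,[(np.round(d["centre"],3).tolist(),round(d["score"],2)) for d in robot.search_frame(n,p)[:4]])
f,cx,cy=K(t);print(f,cx,cy,np.round(-np.array(t["R"]).T@np.array(t["t"]),3),np.round(t["R"],2).tolist())
print(robot.observe())
E
```

```text
back_half top [([0.543, 0.007, 0.013], 0.87)]
back_half scene [([0.568, -0.012, 0.015], 0.56)]
plug top [([0.545, 0.005, 0.074], 0.55)]
plug scene [([0.557, -0.002, 0.064], 0.63), ([0.566, -0.002, 0.04], 0.52)]
front_half top [([0.172, 0.304, 0.029], 0.76), ([0.4, 0.416, 0.026], 0.7), ([0.497, 0.28, 0.026], 0.66), ([0.74, 0.141, 0.015], 0.3)]
front_half scene [([0.514, 0.27, 0.031], 0.81), ([0.412, 0.411, 0.032], 0.62), ([0.184, 0.276, 0.032], 0.61), ([0.345, 0.224, 0.032], 0.58)]
tray top [([0.528, -0.305, 0.001], 0.78)]
tray scene [([0.525, -0.299, 0.003], 0.79)]
battery top [([0.358, 0.119, 0.014], 0.69), ([0.54, 0.004, 0.072], 0.63)]
battery scene [([0.361, 0.115, 0.019], 0.45)]
tape top []
tape scene [([0.738, 0.141, 0.016], 0.93)]
spool top [([0.739, -0.159, 0.04], 0.71), ([0.547, 0.006, 0.018], 0.17)]
spool scene [([0.749, -0.172, 0.044], 0.9)]
flux top [([0.755, 0.024, 0.058], 0.53), ([0.543, 0.008, 0.013], 0.38)]
flux scene [([0.77, 0.015, 0.044], 0.67), ([0.738, 0.142, 0.014], 0.25)]
screwdriver top [([0.768, 0.306, 0.022], 0.61)]
screwdriver scene [([0.772, 0.303, 0.022], 
[... 365 characters left out ...]
], [0.09, -0.02, -1.0]]
{'time': 1.1, 'qpos': array([ 9.59007997e-01,  3.41992415e-01,  1.52407161e+00, -1.34996585e-05,
        1.27539862e+00, -1.46015270e-01]), 'qvel': array([ 0.00114016, -0.00152655,  0.00234318, -0.00031916, -0.00219468,
        0.00047296]), 'joint_efforts': array([ 1.07372800e-04, -4.31140602e+01, -2.44473356e+01,  7.16919475e-02,
        4.82577388e-02,  3.47509251e-05]), 'tool_pos': array([0.23579425, 0.46910523, 0.22675437]), 'tool_rot': array([3.14146591e+00, 3.16937839e-05, 2.67582352e+00]), 'contact_force': array([-0.49859056, -0.36213097, -0.42233743]), 'torque': array([-0.02121076, -0.03503114,  0.03932283]), 'grip_force': 0.0, 'opening': 0.09179285539671804}
```

View pics/top.png

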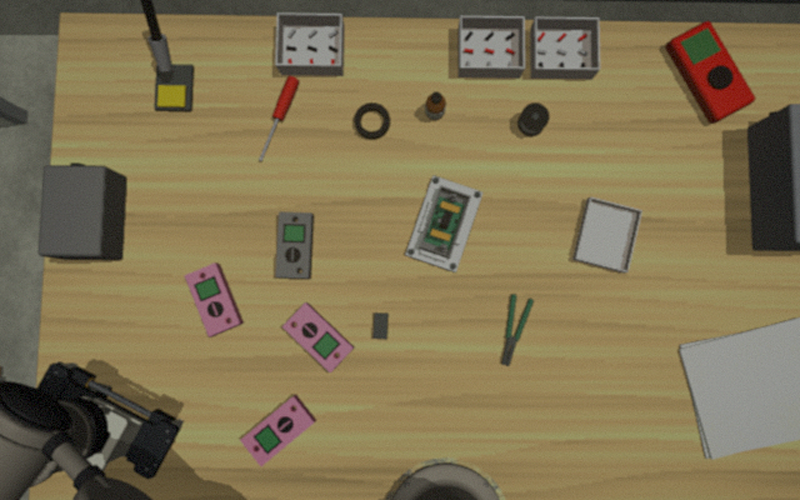

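View pics/scene.png

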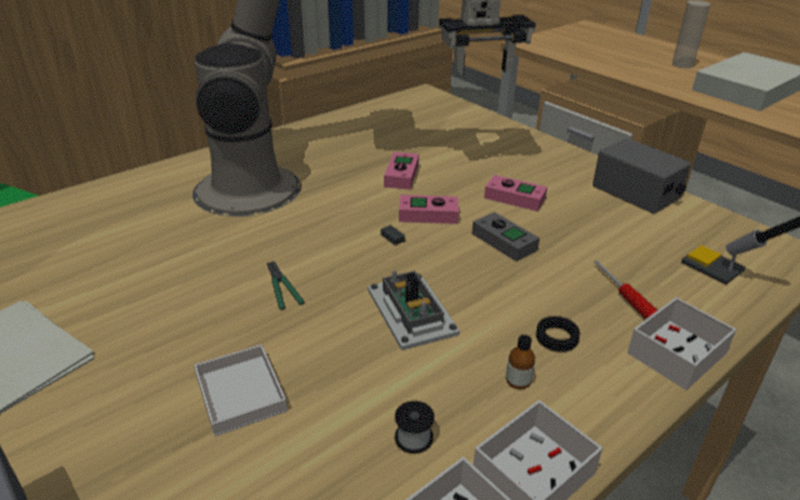

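The top view shows the nest with the plug at about (443,223), the tray at (607,235), a grey case at (293,245), and pink cases at (213,300), (317,337) and (278,430). The grey one at (293,245) is the front half, because the pink ones are excluded by colour. I'll confirm that in an enlarged crop.

```bash
python3 - <<'E'
from h import *
t=robot.read_camera("top")
a=t["img"][130:230,205:265];b=t["img"][130:230,315:395]
im=np.hstack([a,b])[:,:,::-1]
cv2.imwrite("pics/crop.png",cv2.resize(im,None,fx=5.6,fy=5.6,interpolation=cv2.INTER_CUBIC))
for n,z in (("front_half",.03),("tray",.025),("back_half",.0)):
    for d in robot.trace(n,t)[:4]:
        m=d["pixels"].astype(np.uint8)
        c=max(cv2.findContours(m,0,2)[0],key=cv2.contourArea)
        w=ray(t,c[:,0,:],z)[:,:2]
        r=cv2.minAreaRect((w*1000).astype(np.float32))
        print(n,round(d["score"],2),m.sum(),np.round(np.argwhere(m).mean(0)[::-1]),r)
print(robot.observe()["time"])
E
```

```text
front_half 0.86 1486 [255. 269.] ((332.93670654296875, 229.2066650390625), (120.59953308105469, 62.89045715332031), 47.312164306640625)
front_half 0.83 1658 [171. 239.] ((399.3277587890625, 419.0977478027344), (124.18351745605469, 71.01976776123047), 25.613550186157227)
front_half 0.71 1530 [236. 196.] ((498.0497741699219, 275.5958251953125), (65.04621124267578, 124.66932678222656), 88.77300262451172)
front_half 0.56 1561 [223. 344.] ((168.28884887695312, 295.8973083496094), (60.04685592651367, 126.19241333007812), 40.029052734375)
tray 0.89 2387 [486. 187.] ((524.6031494140625, -299.93255615234375), (106.427734375, 124.16356658935547), 75.61195373535156)
tray 0.23 2779 [355. 179.] ((541.8775024414062, 2.4838943481445312), (99.53717041015625, 158.7437744140625), 71.62467193603516)
back_half 0.75 2788 [355. 179.] ((545.2824096679688, 0.6940231323242188), (102.44468688964844, 162.54981994628906), 71.88915252685547)
1.3
```

View pics/crop.png

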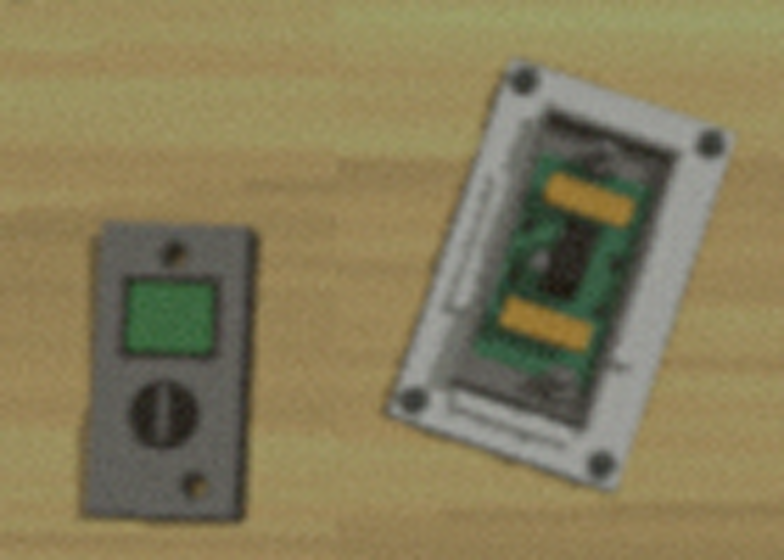

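The crop shows the grey case with its window up (+x), its holes at crop (175,253) and (195,487), which match the description. The nest is at yaw ≈ -18°, with dowels near (600,158) and (545,385) in the crop.

```bash
cat >> h.py <<'E'
from scipy.spatial.transform import Rotation as Ro
def plan(pos,yaw_deg,frm=None):
    """pre-turn about tool z, then shift (cm) in the turned tool axes; pose with tool down"""
    o=robot.observe(); R0=Ro.from_euler("xyz",o["tool_rot"]); R1=Ro.from_euler("xyz",[np.pi,0,np.radians(yaw_deg)])
    print("t",round(o["time"],2),"turn",np.round((R0.inv()*R1).as_rotvec(),4),"shift cm",np.round(R1.inv().apply(np.array(pos)-o["tool_pos"])*100,2))
E
python3 - <<'E'
from h import *
t=robot.read_camera("top")
h=lambda u,x0:np.array([[x0+a/5.6,130+b/5.6] for a,b in u])
F=ray(t,h([(175,253),(195,487)],205),.03); d=F[0]-F[1]
print("front holes",F.round(4),np.linalg.norm(d),"yaw",np.degrees(np.arctan2(d[1],d[0]))-7.87)
for z in (.005,.023): 
  S=ray(t,h([(523,80),(710,143),(413,400),(600,464)],255),z);print(S.round(4).tolist(),S.mean(0))
plan([.543,.003,.2],161.9)
w=robot.read_camera("wrist");print(np.round(w["hand_eye"],3),w["fovy"],w["cx"],w["cy"])
E
```

```text
front holes [[0.5455 0.2759 0.03  ]
 [0.4498 0.2653 0.03  ]] 0.0962754656807157 yaw -1.549515566585348
[[0.6255, 0.0184, 0.005], [0.5995, -0.0605, 0.005], [0.4895, 0.0635, 0.005], [0.4635, -0.0146, 0.005]] [0.54450311 0.00171814 0.005     ]
[[0.6217, 0.0192, 0.023], [0.5961, -0.0585, 0.023], [0.4879, 0.0636, 0.023], [0.4622, -0.0133, 0.023]] [0.54197133 0.00274755 0.023     ]
t 1.35 turn [ 0.      0.     -0.1499] shift cm [-43.68 -34.76   2.67]
[[-0.001 -0.955 -0.296  0.08 ]
 [ 1.    -0.    -0.001 -0.001]
 [ 0.001 -0.296  0.955 -0.158]
 [ 0.     0.     0.     1.   ]] 65.70646984690485 323.52192386591986 198.63320933626073
```

Request:
apply_moves(motion="100 0 0 0 0 0 -0.15; 100 -3.64 -2.9 0.22 0 0 0; 100 -3.64 -2.9 0.22 0 0 0; 100 -3.64 -2.9 0.22 0 0 0; 100 -3.64 -2.9 0.22 0 0 0; 100 -3.64 -2.9 0.22 0 0 0; 100 -3.64 -2.9 0.22 0 0 0; 100 -3.64 -2.9 0.22 0 0 0; 100 -3.64 -2.9 0.22 0 0 0; 100 -3.64 -2.9 0.22 0 0 0; 100 -3.64 -2.9 0.22 0 0 0; 100 -3.64 -2.9 0.22 0 0 0; 100 -3.64 -2.9 0.22 0 0 0; 100 0 0 0 0 0 0; 100 0 0 0 0 0 0")

```text
time: 3.28
tool_pos: [0.5424, 0.003, 0.2001]
tool_rot: [3.141, -0.001, 2.825]
contact_force: [-1.1, 0.2, -0.5]
opening: 0.0918
grip_force: 0.0
```

```bash
cat >> h.py <<'E'
def wproj(o,w,X):
    Rt=Ro.from_euler("xyz",o["tool_rot"]).as_matrix(); H=np.array(w["hand_eye"])
    c=((np.atleast_2d(X)-o["tool_pos"])@Rt-H[:3,3])@H[:3,:3]
    f=K(w)[0]; rr=np.hypot(c[:,0],c[:,1]); th=np.arctan2(rr,c[:,2])
    return np.c_[w["cx"]+f*th*c[:,0]/rr,w["cy"]+f*th*c[:,1]/rr]
def wray(o,w,uv,z):
    Rt=Ro.from_euler("xyz",o["tool_rot"]).as_matrix(); H=np.array(w["hand_eye"])
    f=K(w)[0]; d=np.atleast_2d(uv).astype(float)-[w["cx"],w["cy"]]; r=np.maximum(np.hypot(*d.T),1e-9); th=r/f
    D=np.c_[np.sin(th)*d[:,0]/r,np.sin(th)*d[:,1]/r,np.cos(th)]@H[:3,:3].T@Rt.T
    c=Rt@H[:3,3]+o["tool_pos"]; return c+D*((z-c[2])/D[:,2])[:,None]
def model(c,yaw):
    a=np.radians(yaw);M=np.array([[np.cos(a),-np.sin(a),0],[np.sin(a),np.cos(a),0],[0,0,1]])
    return lambda P:np.atleast_2d(np.array(P,float)/1000)@M.T+[c[0],c[1],0]
E
python3 - <<'E'
from h import *
o=robot.observe();w=robot.read_camera("wrist");np.savez("w1.npz",**{k:v for k,v in w.items()},tp=o["tool_pos"],tr=o["tool_rot"])
print(o["tool_pos"],o["tool_rot"],o["time"])
g=model((.543,.002),-18.1)
P=g([[60,30,38],[60,-30,38],[-60,-30,38],[-60,30,38],[47,0,58],[-47,-13,58],[13,7,75],[13,-7,75],[-13,-7,75],[-13,7,75],[80,50,23],[80,-50,23],[-80,50,23],[-80,-50,23]])
uv=wproj(o,w,P);print(uv.round(0).tolist())
im=cv2.resize(w["img"][:,:,::-1],None,fx=1.25,fy=1.25,interpolation=cv2.INTER_CUBIC)
for u in uv: cv2.circle(im,tuple(int(round(v*1.25)) for v in u),3,(255,0,255),1)
cv2.imwrite("pics/w1.png",im)
E
```

```text
[0.54241659 0.00302086 0.20010985] [ 3.14130654e+00 -1.01602381e-03  2.82535435e+00] 3.275
[[351.0, 234.0], [297.0, 235.0], [295.0, 127.0], [353.0, 127.0], [324.0, 231.0], [311.0, 141.0], [331.0, 205.0], [317.0, 205.0], [317.0, 179.0], [331.0, 179.0], [366.0, 244.0], [282.0, 245.0], [370.0, 108.0], [277.0, 108.0]]
```

View pics/w1.png

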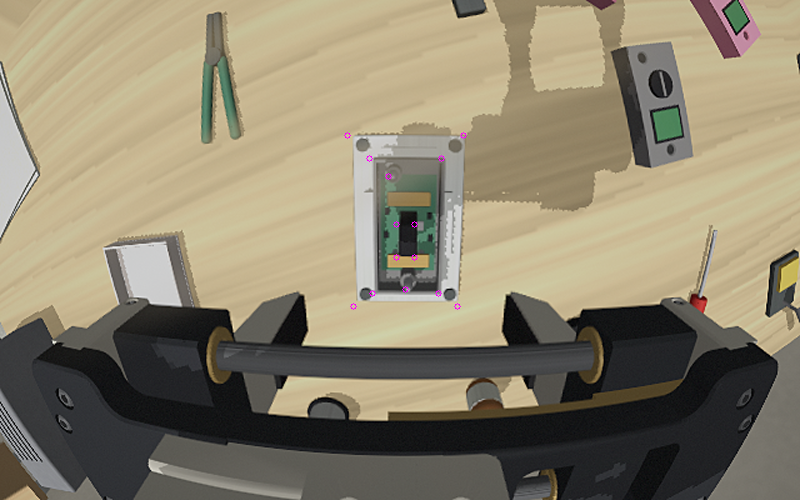

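```bash
python3 - <<'E'
import numpy as np,cv2
w=np.load("w1.npz");im=w["img"][:,:,::-1][100:250,270:385]
cv2.imwrite("pics/w1c.png",cv2.resize(im,None,fx=4,fy=4,interpolation=cv2.INTER_CUBIC))
E
```

```text
(no output)
```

View pics/w1c.png

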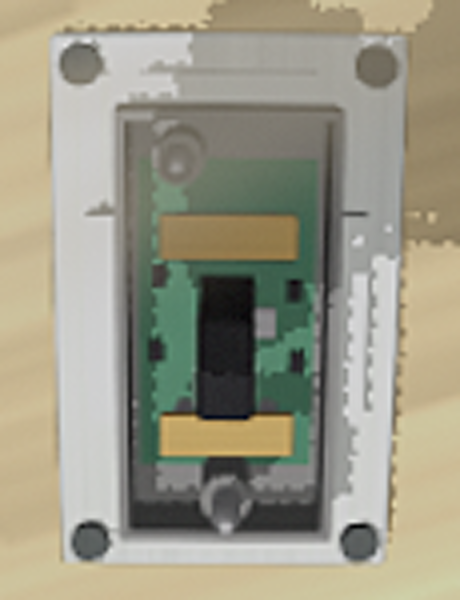

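```bash
python3 - <<'E'
from h import *
w=dict(np.load("w1.npz"));o=dict(tool_pos=w["tp"],tool_rot=w["tr"])
q=lambda u:np.array(u)/4+[270,100]-0
def show(n,u,z):
    W=wray(o,w,q(u),z);print(n,W.round(4)[:,:2].tolist(),"mean",W.mean(0).round(4)[:2]);return W
C=show("contacts",[(229.5,237.5),(227.5,436)],.043);d=C[1]-C[0];print(np.linalg.norm(d),np.degrees(np.arctan2(d[1],d[0])))
C=show("corners cont",[(160,214),(299,214),(295,458),(160,458)],.043)
D=show("dowtips",[(176,163),(228,508)],.058);d=D[1]-D[0];print(np.linalg.norm(d),np.degrees(np.arctan2(d[1],d[0]))-7.87)
show("rim",[(117,105),(343,105),(331,540),(121,538)],.038)
for z in(.0,.01,.023): show("nest",[(50,35),(408,35),(385,563),(62,563)],z)
show("plugtop",[(226,418)],.075)
e=robot.observe();print(e["time"])
E
```

```text
contacts [[0.5191, 0.0135], [0.5703, -0.0037]] mean [0.5447 0.0049]
0.05402299159662874 -18.534553556329573
corners cont [[0.5076, -0.0016], [0.5187, 0.0324], [0.582, 0.0118], [0.5706, -0.023]] mean [0.5447 0.0049]
dowtips [[0.4949, 0.0075], [0.5843, -0.0082]] mean [ 5.396e-01 -4.000e-04]
0.09077778890334973 -17.866036110401247
rim [[0.4777, -0.0034], [0.4957, 0.0519], [0.6108, 0.0141], [0.5916, -0.0421]] mean [0.5439 0.0051]
nest [[0.4535, -0.0187], [0.4853, 0.079], [0.6413, 0.0268], [0.6091, -0.0714]] mean [0.5473 0.0039]
nest [[0.4538, -0.0174], [0.4847, 0.0776], [0.6364, 0.0268], [0.6051, -0.0686]] mean [0.545  0.0046]
nest [[0.4543, -0.0158], [0.484, 0.0757], [0.63, 0.0268], [0.5999, -0.0651]] mean [0.5421 0.0054]
plugtop [[0.5552, 0.0005]] mean [5.552e-01 5.000e-04]
3.325
```

```bash
python3 -c "
from h import *
plan([.5445,.005,.045],161.6)"
```

```text
t 3.33 turn [ 0.0003 -0.0007  0.0059] shift cm [-0.16  0.22 15.53]
```

Request:
apply_moves(motion="60 -0.16 0.22 3.1 0 0 0.006; 50 0 0 3.1 0 0 0; 50 0 0 3.1 0 0 0; 50 0 0 3.1 0 0 0; 50 0 0 3.13 0 0 0; 50 0 0 0 0 0 0; 0 0 0 0 0 0 0; 0 0 0 0 0 0 0; 0 0 0 0 0 0 0; 0 0 0 0 0 0 0; 0 0 0 0 0 0 0", force=45)

```text
time: 4.7
tool_pos: [0.5455, 0.0043, 0.0457]
tool_rot: [3.141, 0.001, 2.82]
contact_force: [-0.6, 0.8, 5.0]
opening: 0.0138
grip_force: 45.0
```

Request:
apply_moves(motion="0 0 0 -0.4 0 0 0; 0 0 0 -0.4 0 0 0; 0 0 0 -0.5 0 0 0; 0 0 0 -1 0 0 0; 0 0 0 -2 0 0 0; 0 0 0 -2 0 0 0; 0 0 0 -2 0 0 0; 0 0 0 -2 0 0 0; 0 0 0 0 0 0 0")

```text
time: 5.82
tool_pos: [0.5461, 0.0038, 0.1503]
tool_rot: [3.141, 0.004, 2.82]
contact_force: [-0.4, 0.1, -1.1]
opening: 0.0135
grip_force: 45.0
```

```bash
python3 - <<'E'
from h import *
o=robot.observe();w=robot.read_camera("wrist");t=robot.read_camera("top");s=robot.read_camera("scene")
for p in(t,s): print([(np.round(d["centre"],3).tolist(),round(d["score"],2)) for d in robot.search_frame("plug",p)[:3]])
for p in (t,s):
  for d in robot.trace("tray",p)[:1]:
    m=d["pixels"].astype(np.uint8);c=max(cv2.findContours(m,0,2)[0],key=cv2.contourArea)
    print([np.round(v,1) for v in cv2.minAreaRect((ray(p,c[:,0,:],.025 if p is t else .0125)[:,:2]*1000).astype(np.float32))])
im=cv2.resize(w["img"][:,:,::-1],None,fx=1.25,fy=1.25);cv2.imwrite("pics/w2.png",im)
plan([.526,-.3,.14],161.6)
print(o["contact_force"],o["tool_pos"])
E
```

```text
[]
[([0.556, 0.0, 0.158], 0.72)]
[array([ 523.6, -299.9]), array([106.3, 124.9]), np.float64(75.2)]
[array([ 523.3, -297.1]), array([103.8, 149.4]), np.float64(75.4)]
t 6.17 turn [-0.0003 -0.0014 -0.0007] shift cm [ -7.82 -29.46   0.73]
[-0.40332396  0.09600525 -1.07951104] [0.5460722  0.00375082 0.15025334]
```

View pics/w2.png

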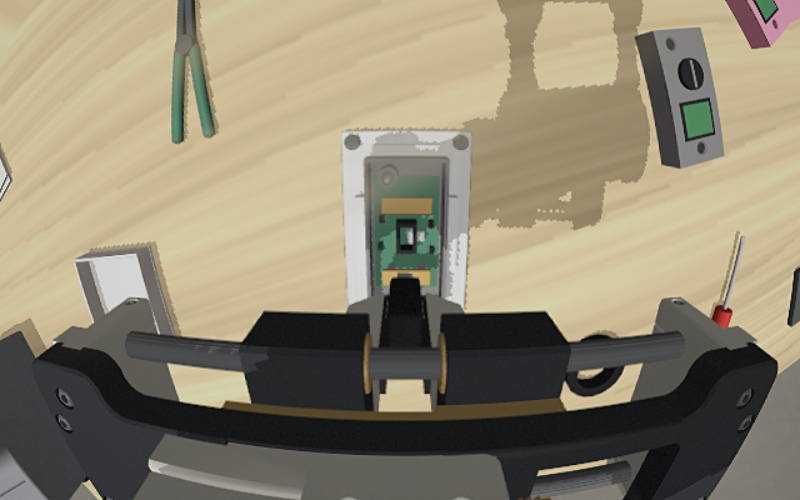

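The plug is held and the socket at (406,236) is empty. I'll carry it to the tray, tilt it and lay it down.

Request:
apply_moves(motion="0 -0.85 -3.7 0 0 0 0; 0 -0.85 -3.7 0 0 0 0; 0 -0.85 -3.7 0 0 0 0; 0 -0.85 -3.7 0 0 0 0; 0 -0.85 -3.7 0 0 0 0; 0 -0.85 -3.7 0 0 0 0; 0 -0.85 -3.7 1 0 0 0; 0 -0.85 -3.7 1 0 0 0; 0 0 0 1.5 0 0 0; 0 0 0 1.5 0 0 0; 0 0 0 0 0 0.15 0; 0 0 0 0 0 0.15 0; 0 0 0 0 0 0.15 0; 0 0 0 0 0 0.15 0; 0 0 0 0 0 0 0")

```text
time: 8.05
tool_pos: [0.5164, -0.2963, 0.0933]
tool_rot: [3.139, -0.605, 2.824]
contact_force: [-0.3, -0.0, -0.6]
opening: 0.0134
grip_force: 45.0
```

```bash
python3 - <<'E'
from h import *
o=robot.observe();R=Ro.from_euler("xyz",o["tool_rot"])
print(o["tool_pos"],R.as_matrix()[:,2],R.inv().apply(np.array([.517,-.298,.036])-o["tool_pos"])*100,o["contact_force"])
E
```

```text
[ 0.51637928 -0.29628186  0.09325259] [-0.5398798   0.18020535 -0.82222615] [-3.35122075 -0.15484612  4.64298447] [-0.30523364 -0.03211156 -0.63920262]
```

Request:
apply_moves(motion="0 -1.1 -0.05 1.55 0 0 0; 0 -1.1 -0.05 1.55 0 0 0; 0 -0.7 -0.05 1 0 0 0; 0 -0.45 0 0.55 0 0 0; 0 0 0 0 0 0 0; 35 0 0 0 0 0 0; 35 0 0 0 0 0 0; 35 0 0 0 0 0 0; 35 0.6 0 -0.85 0 0 0; 35 1.7 0 -2.5 0 0 0; 35 2 0 -3 0 0 0; 35 2 0 -3 0 0 0; 35 0 0 0 0 -0.15 0; 35 0 0 0 0 -0.15 0; 35 0 0 0 0 -0.15 0; 35 0 0 0 0 -0.15 0; 35 0 0 0 0 0 0")

```text
time: 10.18
tool_pos: [0.5157, -0.2994, 0.155]
tool_rot: [3.141, -0.001, 2.819]
contact_force: [-0.4, -0.3, 0.5]
opening: 0.0323
grip_force: 0.0
```

```bash
python3 - <<'E'
from h import *
o=robot.observe();t=robot.read_camera("top");s=robot.read_camera("scene")
for p in(t,s): print([(np.round(d["centre"],3).tolist(),round(d["score"],2)) for d in robot.search_frame("plug",p)[:3]])
save(s,"s2.png",crop=(120,220,300,370),s=3)
plan([.498,.277,.2],178.4)
E
```

```text
[([0.525, -0.304, 0.022], 0.5)]
[([0.556, -0.308, 0.03], 0.55)]
t 10.38 turn [-2.000e-04 -6.000e-04 -2.935e-01] shift cm [ 3.69 57.7  -4.63]
```

View pics/s2.png

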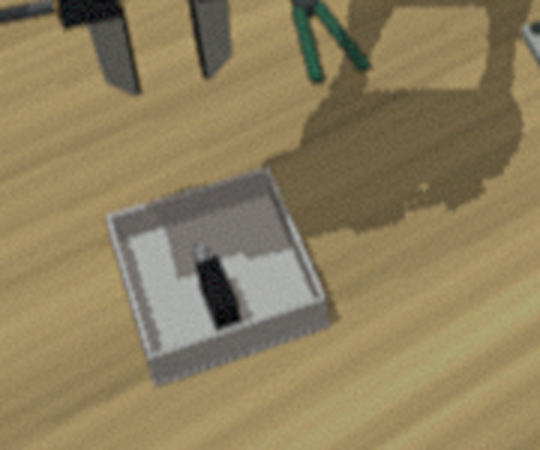

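The plug lies flat, released, inside the tray at crop (218,295). Next is the front half.

Request:
apply_moves(motion="100 0 0 -1.5 0 0 -0.147; 100 0 0 -1.5 0 0 -0.147; 100 0.31 4.44 -0.13 0 0 0; 100 0.31 4.44 -0.13 0 0 0; 100 0.31 4.44 -0.13 0 0 0; 100 0.31 4.44 -0.13 0 0 0; 100 0.31 4.44 -0.13 0 0 0; 100 0.31 4.44 -0.13 0 0 0; 100 0.31 4.44 -0.13 0 0 0; 100 0.31 4.44 -0.13 0 0 0; 100 0.31 4.44 -0.13 0 0 0; 100 0.31 4.44 -0.13 0 0 0; 100 0.31 4.44 -0.13 0 0 0; 100 0.31 4.44 -0.13 0 0 0; 100 0.31 4.44 -0.13 0 0 0; 100 0 0 0 0 0 0; 100 0 0 0 0 0 0")

```text
time: 12.5
tool_pos: [0.4938, 0.2779, 0.1998]
tool_rot: [-3.14, -0.001, 3.115]
contact_force: [-0.5, -0.1, -0.6]
opening: 0.0915
grip_force: 0.0
```

```bash
python3 - <<'E'
from h import *
o=robot.observe();w=robot.read_camera("wrist");np.savez("w3.npz",**{k:v for k,v in w.items()},tp=o["tool_pos"],tr=o["tool_rot"])
print(o["tool_pos"],o["tool_rot"],o["time"])
uv=wproj(o,w,model((.498,.277),-1.5)([[-60,30,30],[60,-30,30],[-47,-13,30],[47,0,30]]));print(uv)
im=w["img"][:,:,::-1][100:250,255:400]
cv2.imwrite("pics/w3.png",cv2.resize(im,None,fx=4,fy=4,interpolation=cv2.INTER_CUBIC))
E
```

```text
[0.49376557 0.27792316 0.19984365] [-3.14044949e+00 -1.05403448e-03  3.11466329e+00] 12.5
[[352.41682038 129.6752759 ]
 [298.19703467 234.80792794]
 [311.76622314 141.71441547]
 [324.09870636 224.45660907]]
```

View pics/w3.png

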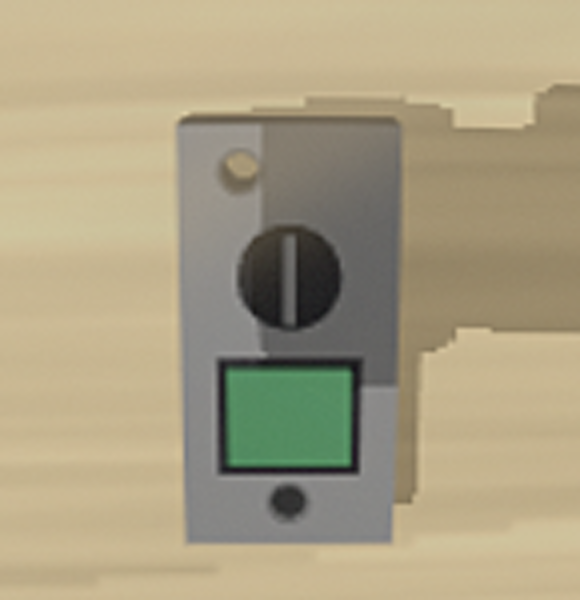

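The view shows the front half with its holes at crop (239,168) and (288,501), and its corners at (178,121), (401,121), (392,542) and (187,543).

```bash
python3 - <<'E'
from h import *
w=dict(np.load("w3.npz"));o=dict(tool_pos=w["tp"],tool_rot=w["tr"])
W=lambda u:wray(o,w,np.array(u)/4+[255,100],.03)[:,:2]
c=W([(178,121),(401,121),(392,542),(187,543)]);print(c.round(4),c.mean(0),cv2.minAreaRect((c*1000).astype(np.float32)))
h=W([(239,168),(288,501)]);d=h[1]-h[0];yaw=np.degrees(np.arctan2(d[1],d[0]))-7.87;print(h,np.linalg.norm(d),yaw)
a=np.radians(yaw);print(h.mean(0)+.0065*np.array([-np.sin(a),np.cos(a)]))
d2=(c[2]+c[3]-c[0]-c[1]);print(np.degrees(np.arctan2(d2[1],d2[0])))
plan([*c.mean(0),.012],180-1.5)
E
```

```text
[[0.438  0.2527]
 [0.4395 0.3116]
 [0.5598 0.3089]
 [0.5585 0.2495]] [0.49892408 0.28066367] ((498.876953125, 280.5585021972656), (59.409080505371094, 120.5597152709961), 88.71053314208984)
[[0.45108169 0.2683899 ]
 [0.54605101 0.27905345]] 0.09556612552210392 -1.463426229280791
[0.49873235 0.28021955]
-1.3904761272177442
t 12.55 turn [-0.0009 -0.0008 -0.0018] shift cm [-0.5   0.34 18.8 ]
```

Request:
apply_moves(motion="100 -0.5 0.32 3.5 0 0 0; 100 0 0 4 0 0 0; 100 0 0 4 0 0 0; 100 0 0 4 0 0 0; 100 0 0 2.5 0 0 0; 100 0 0 1.45 0 0 0; 100 0 0 0 0 0 0; 40 0 0 0 0 0 0; 40 0 0 0 0 0 0; 40 0 0 0 0 0 0; 40 0 0 0 0 0 0; 40 0 0 0 0 0 0", force=50)

```text
time: 14.05
tool_pos: [0.4987, 0.2812, 0.0064]
tool_rot: [3.141, 0.001, 3.114]
contact_force: [-0.5, 0.2, 4.7]
opening: 0.0598
grip_force: 50.0
```

Request:
apply_moves(motion="40 0 0 -1 0 0 0; 40 0 0 -2.5 0 0 0; 40 0 0 -4 0 0 0; 40 0 0 -4 0 0 0; 40 0 0 0 0 0 0.1; 40 0 0 0 0 0 0.1; 40 0 0 0 0 0 0.094; 40 0 0 0 0 0 0")

```text
time: 15.05
tool_pos: [0.4982, 0.2809, 0.121]
tool_rot: [-3.141, -0.0, 2.821]
contact_force: [-0.9, -0.1, -1.2]
opening: 0.0593
grip_force: 50.0
```

```bash
python3 -c "
from h import *
plan([.5442,.0048,.095],161.6);o=robot.observe();print(o['tool_pos'],o['tool_rot'],o['contact_force'],o['opening'])"
```

```text
t 15.05 turn [-0.0002 -0.0003  0.0002] shift cm [-13.08 -24.74   2.6 ]
[0.49821895 0.28086161 0.12101372] [-3.14138282e+00 -2.96754753e-04  2.82064120e+00] [-0.85346397 -0.05448779 -1.24254471] 0.059322865585288785
```

Request:
apply_moves(motion="40 -1.09 -2.06 0 0 0 0; 40 -1.635 -3.0925 0 0 0 0; 40 -1.635 -3.0925 0 0 0 0; 40 -1.635 -3.0925 0 0 0 0; 40 -1.635 -3.0925 0 0 0 0; 40 -1.635 -3.0925 0 0 0 0; 40 -1.635 -3.0925 0 0 0 0; 40 -1.09 -2.06 0 0 0 0; 40 -0.54 -1.03 0 0 0 0; 40 -0.25 -0.525 1 0 0 0; 40 0 0 1.6 0 0 0; 40 0 0 0 0 0 0; 40 0 0 0 0 0 0; 40 0 0 0 0 0 0")

```text
time: 16.8
tool_pos: [0.5433, 0.011, 0.0952]
tool_rot: [3.141, 0.001, 2.82]
contact_force: [0.6, -0.3, -1.2]
opening: 0.0597
grip_force: 50.0
```

```bash
python3 - <<'E'
from h import *
plan([.5442,.0048,.060],161.6);o=robot.observe();print(o['tool_pos'],o['tool_rot'],o['contact_force'])
w=robot.read_camera("wrist")
cv2.imwrite("pics/w4.png",cv2.resize(w["img"][:,:,::-1][100:290,210:440],None,fx=3.2,fy=3.2,interpolation=cv2.INTER_CUBIC))
E
```

```text
t 16.8 turn [ 0.0003  0.0007 -0.    ] shift cm [-0.28 -0.57  3.52]
[0.54332629 0.01104891 0.09519221] [3.14131210e+00 7.17162548e-04 2.82040270e+00] [ 0.56635528 -0.27562793 -1.18650567]
```

View pics/w4.png

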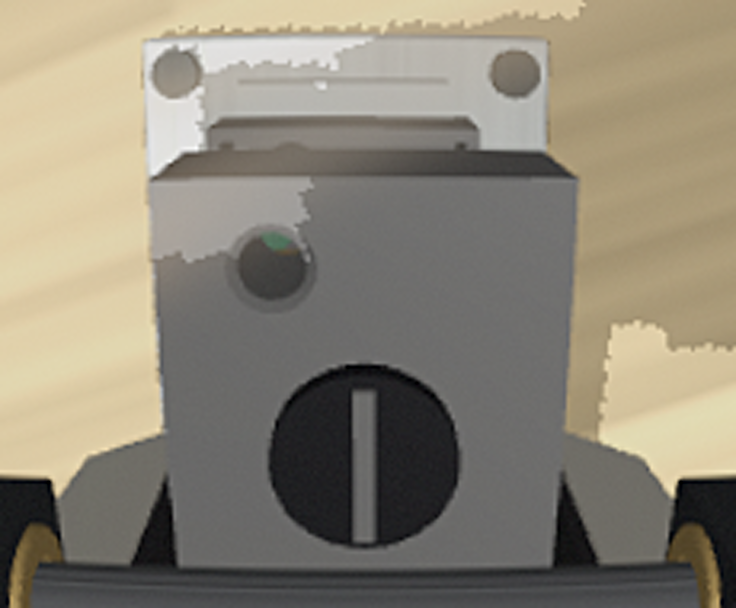

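Request:
apply_moves(motion="40 -0.28 -0.57 0.7 0 0 0; 40 0 0 1 0 0 0; 40 0 0 1 0 0 0; 40 0 0 0 0 0 0; 40 0 0 0 0 0 0")

```text
time: 17.48
tool_pos: [0.544, 0.0044, 0.0678]
tool_rot: [3.141, -0.0, 2.82]
contact_force: [0.0, 0.7, -1.6]
opening: 0.0595
grip_force: 50.0
```

```bash
python3 - <<'E'
from h import *
plan([.5442,.0048,.060],161.6);o=robot.observe();print(o['tool_pos'],o['tool_rot'],o['contact_force'])
E
```

```text
t 17.48 turn [ 0.0001 -0.     -0.0006] shift cm [-0.01  0.04  0.78]
[0.54399749 0.00443767 0.0678261 ] [ 3.14147919e+00 -2.76042245e-05  2.81983240e+00] [ 0.02470559  0.72605688 -1.63560515]
```

Now I'll go down onto the dowels slowly, watching the force.

Request:
apply_moves(motion="40 0 0.03 0.3 0 0 0; 40 0 0 0.3 0 0 0; 40 0 0 0.3 0 0 0; 40 0 0 0.3 0 0 0; 40 0 0 0 0 0 0")

```text
time: 18.1
tool_pos: [0.5438, 0.0048, 0.0555]
tool_rot: [3.141, -0.001, 2.82]
contact_force: [-0.6, -0.2, -2.4]
opening: 0.0597
grip_force: 50.0
```

Request:
apply_moves(motion="40 0 0 0.2 0 0 0; 40 0 0 0.2 0 0 0; 40 0 0 0.2 0 0 0; 40 0 0 0.2 0 0 0; 40 0 0 0 0 0 0; 40 0 0 0 0 0 0", force=60)

```text
time: 18.85
tool_pos: [0.544, 0.0048, 0.0482]
tool_rot: [3.141, 0.0, 2.82]
contact_force: [-1.7, 2.6, 3.6]
opening: 0.0599
grip_force: 60.0
```

Request:
apply_moves(motion="40 0 0 0.15 0 0 0; 40 0 0 0.15 0 0 0; 40 0 0 0.1 0 0 0; 40 0 0 0 0 0 0; 40 0 0 0 0 0 0")

```text
time: 19.48
tool_pos: [0.5441, 0.0048, 0.0447]
tool_rot: [3.141, 0.0, 2.82]
contact_force: [-4.3, 3.5, 9.8]
opening: 0.0593
grip_force: 60.0
```

Request:
apply_moves(motion="40 0 0 0.08 0 0 0; 40 0 0 0.07 0 0 0; 40 0 0 0 0 0 0; 40 0 0 0 0 0 0")

```text
time: 19.98
tool_pos: [0.5441, 0.0048, 0.0443]
tool_rot: [3.141, 0.001, 2.82]
contact_force: [-7.4, 2.4, 20.0]
opening: 0.0595
grip_force: 60.0
```

```bash
python3 - <<'E'
from h import *
s=robot.read_camera("scene");save(s,"s3.png",crop=(130,190,390,360),s=3)
print(robot.observe())
E
```

```text
{'time': 20.025, 'qpos': array([-1.32131122e-01,  5.86461466e-01,  1.69197589e+00,  2.28245399e-04,
        8.62007887e-01, -1.38128466e+00]), 'qvel': array([ 0.00084783,  0.00093233,  0.00018662,  0.00102237, -0.00010507,
       -0.00162194]), 'joint_efforts': array([ -1.51662815, -39.61470008, -17.53462315,  -0.58374373,
        -2.28940956,  -0.16141393]), 'tool_pos': array([0.54411162, 0.00481199, 0.04434375]), 'tool_rot': array([3.14120617e+00, 1.09418227e-03, 2.81980119e+00]), 'contact_force': array([-7.14571153,  3.10381591, 20.27611813]), 'torque': array([ 0.47441052,  1.2498355 , -0.18367189]), 'grip_force': 59.99809741973877, 'opening': 0.05956486538581326}
```

View pics/s3.png

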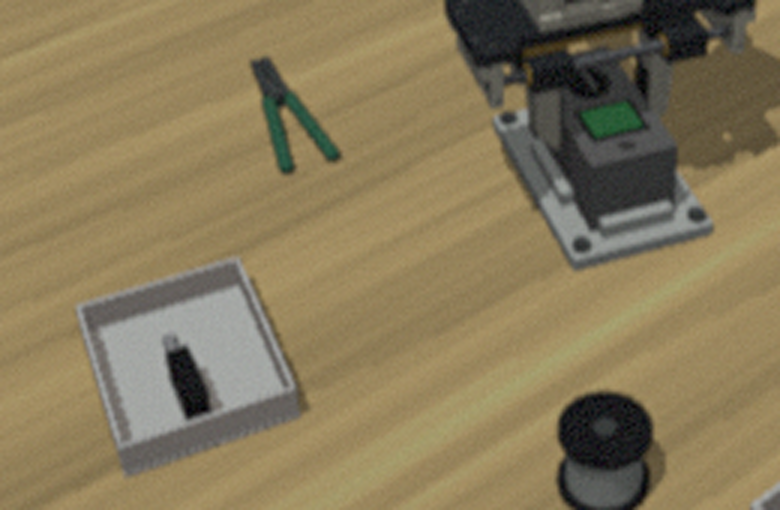

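The case looks closed and flush at (620,150), the plug lies in the tray at (187,380), and the pliers and spool look undisturbed.

```bash
python3 -c "
from cell import robot
print(robot.hand_in())"
```

```text
the job is handed in; nothing more can be done
None
```

I handed the job in at about 20 s: the plug lies released in the tray, and the front half is on both dowels, held pressed fully shut at about 20 N; the hand-in returned no verdict.

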